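Book in a filter canister and hold it over its housing

ROBOT

A 7-joint arm with a two-finger parallel gripper is mounted at the origin on the work surface. World frame = base frame: x ahead of the robot, y to its left, z up, the work surface at z = 0. Lengths are in m, angles in rad, forces in N, time in s.
With the tool pointing down it reaches from about 0.425 to 0.95 m from the base axis. Payload 16.7 kg.
Tool frame: the origin (TCP) lies at the very end of the fingers, on their centre line; the grasp point (between the pads) lies 19 mm behind it; z points along the fingers, y is the line along which they close (so a half turn about z gives the same grasp; the last joint's range is limited). The gripper opens to 94 mm and grips with 3 to 60 N. Pads are 16 mm wide; open, the fingers measure 119 mm over their backs; the gripper's body (75 mm by 177 mm) begins 78 mm behind the grasp point.
Start: joints at [1.185, 0.426, 0.074, 1.606, -0.034, 1.111, -0.067], TCP at [0.158, -0.656, 0.171] pointing down, gripper open.
Joint ranges: [-2.85, 2.85], [-0.5, 2.14], [-1.23, 1.37], [0.21, 2.46], [-1.02, 4.16], [0.16, 2.05], [-2.73, 2.73]. Speed limits (rad/s): [1.89, 1.89, 2.39, 2.39, 3.01, 3.01, 3.01].

INTERFACE

Orientations are given as [roll, pitch, yaw] about the fixed x, y, z axes, in that order (R = Rz(yaw) Ry(pitch) Rx(roll)).
In Python, from plant import monitor, imaging, robot gives the robot as it stands. The module is installed in compiled form; this text tells all that it offers.
- The arm moves only by the tool drive_tool, never from a script. Its argument "targets" is a list of rows, each an object with "rotation": the turn, a rotation vector about the tool's x, y, z in degrees, a list of three; "dp": the shift along the tool's x, y, z in mm, a list of three; "fingers": the opening, from 0 (shut) to 1 (fully open). In form: [{"rotation": [ax, ay, az], "dp": [dx, dy, dz], "fingers": fingers}, ...]. A call has 1 to 8 rows; each row is the pose to reach, as a shift and turn from the pose commanded when the call began, along the tool's axes at that moment; what a row does not reach only later rows make up. A row lasts 1/8 s, in which the tool goes at most 62.5 mm and 10.7 degrees, less where a joint would pass 70% of its speed; a pose out of reach is approached as far as the arm can. A call with a gripper value outside its range is refused whole. The fingers move at their own pace and stop on an object; "grip_force" is the grip in N (left out, the last holds). Time passes only in rows, so rows that repeat a pose let the fingers close. It gives the time, the measured TCP pose, the force, the opening and the grip force at its end, in the units of the state.
- monitor.sense(): the state, without advancing time (a new reading comes with each control period).
- imaging.grab_frame(name): name is "side" or "top"; returns the picture (480x640x3 uint8, red, green, blue); there is no depth.
- imaging.camera_params(name): a dict with "fx", "fy", "cx", "cy" (pixels), "rvec" (rotation vector, rad) and "tvec" (3), from world to camera coordinates, as OpenCV has them. Camera axes: x right, y down, z forward; pixel columns grow to the right and rows downward; lengths in m; the calibration is good to about 2 mm. A picture is of the moment at which its call begins. camera_params takes no time and is no camera call.
- robot.job_done(): hands the job in; it is judged then, once.
Trained networks look in the newest picture that a camera, given by its name, has taken for a name from the list of things; names that differ only in an ending like _2 or _b are one class to them, and where a whole thing is asked for, a point or a joint stands for the part that bears it (a point fixed in the world has none). Each returns a list of dicts, best first, with "confidence" (0 to 1); they miss things now and then, are a little off and sometimes report something else, mostly with a low value. They report only what shows in the picture. A call takes as long as a camera call. They do not tell look-alikes from the thing itself.
- imaging.masks_of(camera, thing): "mask" (480x640 bool, what is visible of it) and "centre" ([row, column] in pixels, amid what is visible of it).
The state is a dict: "clock": time; "joint_pos": joint angles; "joint_velocities": joint speeds; "joint_efforts": joint torques, N m; "ee_pos": TCP position; "tool_rot": TCP orientation; "force": force on the tool from outside, world axes, zero at the start; "ft_torque": the same for the moment, N m; "finger_gap": finger opening in m; "gripper_force": force on a finger pad.
Only numpy, scipy, OpenCV 4.12 (cv2) and the standard library are available. Lean on these libraries where they do the work, as an engineer would, in place of code of your own. Each camera call takes 0.05 s, during which the arm holds its last target. There are 200 camera calls.

TASK

Turn the filter canister, on the reader's stand, until its code plate squarely faces the reader's window, and let it stand there upright for a second to be read. Then carry it upright across over the row of parts bins, without touching the bins, to the filter housing. Finish while still holding it upright and still, about a centimetre above the housing's rim, centred over the bore and with its code plate in line over the notch in the rim; it never touches the housing, is not let go, and the wrench, tape roll and bottle are left alone.

Things in the scene. Friction and masses are not known exactly. Their poses are not given: they have to be found in the camera images.
- canister: Loose upright canister, about 0.35 kg. Aluminium body, diameter 60 mm, 0 to 80 mm high; steel neck to grip, diameter 40, 80 to 122 mm high. A raised white code plate with dark bars (22 wide, 19 to 65 mm high) on one side, face 36 mm from the axis. Origin: centre of underside; z up; x from the axis through the plate. Starts on the spot, plate turned 40 to 180 degrees from the window.
- plate (a point): Centre of the outer face of the canister's code plate: 36 mm along the canister's x from its axis, 42 mm above its underside. Axes as the canister's.
- reader: Fixed code reader: dark steel stand plate 205 x 100 x 6 mm with a black round spot (diameter 80, flush) for the canister, and a grey reader block (50 deep, 66 wide, top 80 mm above the bench) at its end away from the robot. Origin: on the bench under the spot's centre; x from the spot to the block, z up. On either side of the bins, turned up to 20 degrees.
- spot (a point): Centre of the standing spot, on the stand plate's upper side (6 mm above the bench). Axes as the reader's.
- window (a point): Centre of the reader's dark window, 95 mm along the reader's x from the spot's centre, 48 mm above the bench; the window looks along the reader's -x, at the spot. Axes as the reader's.
- housing: Fixed aluminium filter housing: flange 120 x 120 x 10 mm with an upright round cup, outer diameter 94, bore 72, rim 65 mm above the bench. The rim has one notch, about 35 wide and 30 mm deep, for the code plate. Origin: on the bench under the bore's axis; x from the axis to the notch's middle, z up. On the other side of the bins from the reader.
- mouth (a point): Centre of the bore at the height of the rim (65 mm above the bench). Axes as the housing's.
- notch (a point): Middle of the notch, 41.5 mm along the housing's x from the bore's axis, at the height of the rim. Axes as the housing's.
- binrow: Fixed row of three grey open parts bins, together 319 mm long (its x), 100 mm wide (its y); the middle bin is 110 mm high, the two outer ones 80 mm. Nothing stands out above their rims. Origin: on the bench under the row's centre. The row points away from the robot, between the reader and the housing.
- bintop (a point): Centre of the row at the height of its highest rim, 110 mm above the bench. Axes as the row's.
- wrench: Bystander: loose steel wrench 160 mm long, lying flat beyond the bins. Origin: underside, middle.
- tape: Bystander: loose tape roll, 90 mm in diameter, 25 mm high, lying flat. Origin: centre of the underside. Off to one side, outside the reader or the housing.
- bottle: Bystander: loose white bottle, 44 mm in diameter, 110 mm high, standing. Origin: centre of the underside. On the other outer side.
Mind the look-alikes: they are no part of the job. There is more than one size of the reader; the one meant has the size given above.

How it is judged:
By the outcome, as a careful person would: the job done as asked, in the order asked, and still so for the second after the job is handed in, while the arm keeps its last pose, push and grip.
It also fails if it takes over 72 s, if anything falls off the work surface, if the arm or the gripper's body presses on something with over 40 N, if the wrist force passes 120 N, or if a joint passes its speed limit or range.

## Working session

There is one attempt and no reset: what is moved stays moved. The work goes in short steps, Python scripts to look and compute and a tool call to move; the robot and the scene stay as the last step left them, time stands still between calls to the robot, and variables do not carry over. Pictures are saved under pics/ and viewed, at most 10 in all, crops included, and the job is handed in when it is done.

Besides the shell and the picture viewer there is one more tool, called after "Emit:" by a JSON object that holds its "method" and its "body". drive_tool: Moves the arm, as the interface text tells. Its arguments: {"type":"object","properties":{"targets":{"type":"array","items":{"type":"object","properties":{"rotation":{"type":"array","items":{"type":"number"}},"dp":{"type":"array","items":{"type":"number"}},"fingers":{"type":"number"}}}},"grip_force":{"type":"number"}},"required":["targets"]}

```bash
mkdir -p pics
cat > h.py <<'E'
import numpy as np, cv2
from plant import monitor, imaging, robot
from scipy.spatial.transform import Rotation as R
def cam(n):
    p=imaging.camera_params(n); K=np.array([[p['fx'],0,p['cx']],[0,p['fy'],p['cy']],[0,0,1]])
    return K,np.array(p['rvec'],float).ravel(),np.array(p['tvec'],float).ravel()
def proj(n,P):
    K,r,t=cam(n); return cv2.projectPoints(np.array(P,float).reshape(-1,1,3),r,t,K,None)[0].reshape(-1,2)
def unproj(n,uv,z):
    K,r,t=cam(n); M=cv2.Rodrigues(r)[0]; uv=np.array(uv,float).reshape(-1,2)
    d=np.c_[uv,np.ones(len(uv))]@np.linalg.inv(K).T@M; c=-M.T@t
    return c+d*((z-c[2])/d[:,2])[:,None]
def save(n,name,crop=None,s=1):
    im=imaging.grab_frame(n)[:,:,::-1]
    if crop: a,b,c,d=crop; im=im[b:d,a:c]
    if s!=1: im=cv2.resize(im,None,fx=s,fy=s,interpolation=cv2.INTER_CUBIC)
    cv2.imwrite('pics/'+name,im)
E
python3 - <<'E'
from h import *
save('top','t0.png');save('side','s0.png')
for n in('top','side'):
    K,r,t=cam(n); print(n,K[0,0],-cv2.Rodrigues(r)[0].T@t)
    for th in('canister','plate','reader','window','housing','notch','binrow'):
        for m in imaging.masks_of(n,th)[:3]:
            ys,xs=np.nonzero(m['mask']); print(th,round(m['confidence'],2),np.round(m['centre']),xs.min(),xs.max(),ys.min(),ys.max(),len(xs))
s=monitor.sense();print(s['clock'],s['ee_pos'],s['tool_rot'])
E
```

```text
top 511.51638132084827 [0.41002114 0.07738875 1.36271813]
canister 0.81 [225. 228.] 216 243 214 240 570
plate 0.78 [228. 227.] 216 244 213 240 604
reader 0.81 [203. 243.] 208 266 166 248 2241
reader 0.8 [317. 118.] 105 137 286 341 1452
reader 0.64 [326. 224.] 185 262 268 386 5958
window 0.97 [315. 121.] 105 137 286 341 1508
window 0.9 [328. 224.] 185 261 269 387 5921
window 0.8 [199. 242.] 208 266 167 247 2251
housing 0.79 [242. 435.] 407 463 214 268 2124
housing 0.22 [135. 330.] 303 357 124 144 370
notch 0.71 [239. 437.] 408 463 214 269 2116
notch 0.69 [200. 241.] 209 267 166 248 2307
binrow 0.94 [226. 339.] 316 360 161 288 5080
side 526.1504665423518 [-0.20398766  0.86351395  0.86821775]
canister 0.8 [290. 238.] 225 252 261 314 1165
plate 0.94 [291. 235.] 224 252 261 314 1166
reader 0.85 [449. 199.] 168 240 404 479 3008
reader 0.74 [170. 403.] 398 413 153 186 390
reader 0.72 [369. 316.] 255 387 290 437 9034
window 0.85 [365. 314.] 256 387 291 437 9025
window 0.57 [288. 220.] 197 265 246 326 1992
window 0.56 [448. 201.] 168 239 404 479 2980
housing 0.71 [284. 218.] 197 264 246 327 1996
housing 0.21 [172. 403.] 398 411 153 186 349
notch 0.71 [214. 389.] 362 412 191 232 1427
binrow 0.68 [242. 320.] 260 379 202 286 5872
0.8 [ 0.15765997 -0.65629868  0.17117491] [-3.14154974e+00 -2.57864665e-05  2.35734340e-01]
```

View pics/t0.png

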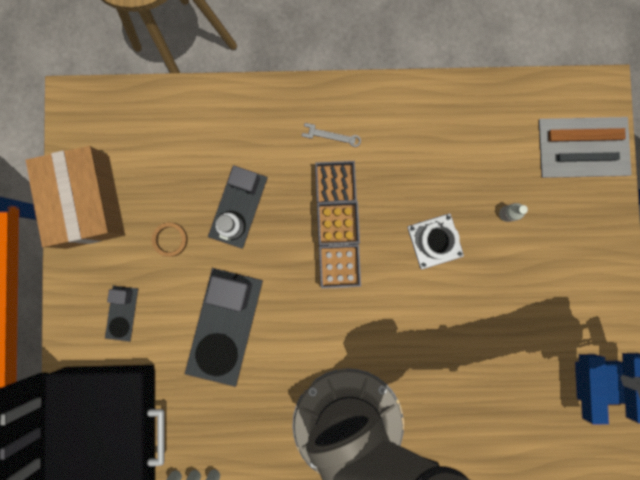

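View pics/s0.png

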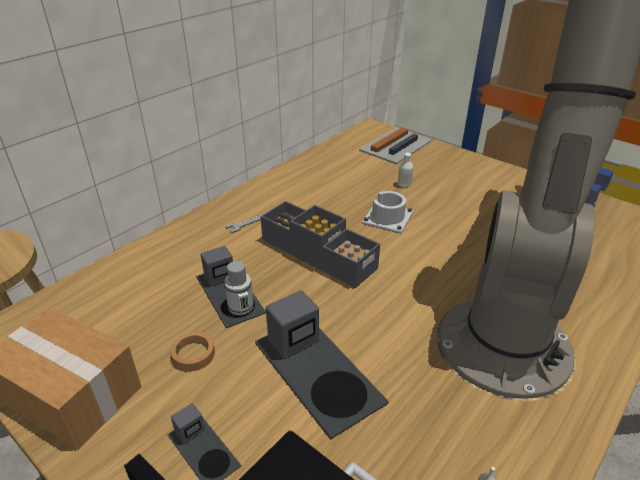

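Top view: three readers are visible, the middle one holding the canister at (238,205), a large empty one at (224,327) and a small empty one at (120,313). The middle one carries the canister and looks like 205x100 mm; I'll check its size. The housing is at (436,241), the bins at (338,225), the tape at (171,239) and the bottle at (512,211). In the side view the canister is at (238,288), with its plate facing the camera at (243,299).

Run:
```python
from h import *
a=imaging.grab_frame('top');b=imaging.grab_frame('side')
np.save('t.npy',a);np.save('s.npy',b)
f=lambda im,x,y,w,h:cv2.resize(im[y:y+h,x:x+w,::-1],(400,300),interpolation=cv2.INTER_CUBIC)
cv2.imwrite('pics/c1.png',np.vstack([np.hstack([f(a,185,160,120,90),f(a,395,200,100,75)]),np.hstack([f(b,190,235,120,90),f(b,348,180,80,60)])]))
for uv in([(238,205)],[(224,327)],[(120,313)]):
    best=min((m for m in imaging.masks_of('top','reader')),key=lambda m:np.hypot(m['centre'][1]-uv[0][0],m['centre'][0]-uv[0][1]))
    ys,xs=np.nonzero(best['mask']);P=unproj('top',np.c_[xs,ys],.006)[:,:2]
    print(uv,cv2.minAreaRect((P*1000).astype(np.float32)))
ms=imaging.masks_of('top','binrow')[0];ys,xs=np.nonzero(ms['mask']);P=unproj('top',np.c_[xs,ys],.09)[:,:2];print(cv2.minAreaRect((P*1000).astype(np.float32)))
ms=imaging.masks_of('top','housing')[0];ys,xs=np.nonzero(ms['mask']);P=unproj('top',np.c_[xs,ys],.01)[:,:2];print('hous',cv2.minAreaRect((P*1000).astype(np.float32)))
```

```text
[(238, 205)] ((576.3772583007812, 278.5632629394531), (101.59906005859375, 205.89231872558594), 69.93739318847656)
[(224, 327)] ((261.14013671875, 319.103759765625), (142.56687927246094, 288.356689453125), 75.01451110839844)
[(120, 313)] ((302.2816162109375, 587.6856689453125), (77.03275299072266, 142.12655639648438), 85.15007781982422)Traceback (most recent call last):
  File "<stdin>", line 10, in <module>
IndexError: list index out of range
```

View pics/c1.png

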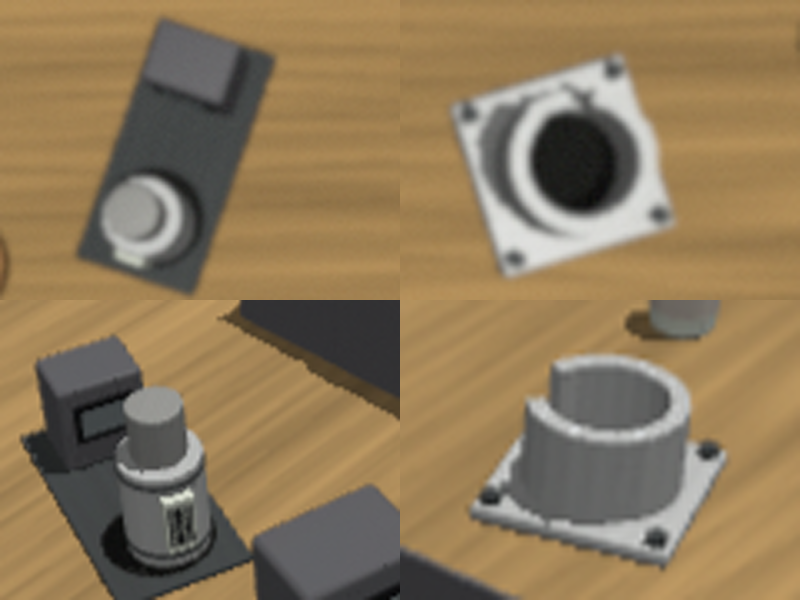

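The middle reader measures 206 x 102 mm, which matches the description; the others are 288 and 142 mm long. Its window and the canister's code plate show clearly in the crop. Next I'll fit the poses from the corners I picked.

```bash
cat > fit.py <<'E'
from h import *
from scipy.optimize import least_squares
def T(p,L):
    c,s=np.cos(p[2]),np.sin(p[2]); L=np.array(L); return np.c_[p[0]+c*L[:,0]-s*L[:,1],p[1]+s*L[:,0]+c*L[:,1],L[:,2]]
def fit(obs,p0):
    f=lambda p:np.concatenate([(proj(n,T(p,L))-np.array(uv)).ravel() for n,L,uv in obs])
    r=least_squares(f,p0); return r.x,np.round(r.fun.reshape(-1,2),1)
E
python3 - <<'E'
from fit import *
px=lambda c,x0,y0,k:np.array([x0,y0])+(np.array(c,float)+.5)/k-.5
k=10/3
sp=px([(160,197),(190,187),(196,245),(168,255)],190,235,k)
e=.006
can=[('side',[(.036,.011,.065+e),(.036,-.011,.065+e),(.036,-.011,.019+e),(.036,.011,.019+e)][::1],sp),
 ('side',[(0,0,.122+e)],px([(155,103)],190,235,k)),('top',[(0,0,.122+e)],px([(133,212)],185,160,k)),
 ('top',[(.036,0,.065+e)],px([(130,258)],185,160,k))]
for sw in(0,1):
    o=list(can)
    if sw:o[0]=(o[0][0],[o[0][1][i] for i in(1,0,3,2)],sp)
    x,r=fit(o,[.5365,.293,3.1]);print('can',x,np.degrees(x[2]),np.abs(r).max(),r.tolist())
h=px([(55,105),(220,55),(275,222),(108,277)],395,200,4)   # top: UL,UR,LR,LL
a=.06
x,r=fit([('top',[(a,a,.01),(a,-a,.01),(-a,-a,.01),(-a,a,.01)],h),('side',[(-a,a,.01),(-a,-a,.01),(a,-a,.01)],px([(72,214),(263,265),(325,155)],348,180,5))],[.5,-.2,.28])
print('hous',x,np.degrees(x[2]),r.tolist())
print('notch proj side crop',((proj('side',T(x,[(.0415,0,.065)]))-[348,180])*5+[400,300]),'top',(proj('top',T(x,[(.0415,0,.065)]))-[395,200])*4+[400,0])
for m in imaging.masks_of('top','binrow')[:1]:
    ys,xs=np.nonzero(m['mask']);P=unproj('top',np.c_[xs,ys],.09)[:,:2];print(cv2.minAreaRect((P*1000).astype(np.float32)))
E
```

```text
can [0.52549378 0.29283784 2.77088963] 158.7602814945181 10.0 [[10.0, -1.7], [-8.2, 4.4], [-8.2, 2.0], [9.2, -4.2], [-1.3, -0.7], [-0.3, -1.3], [-0.5, 0.3]]
can [0.52453139 0.29107043 2.68893849] 154.064826815747 1.7 [[0.3, 1.4], [0.7, 1.7], [0.5, -0.8], [-0.3, -1.1], [-0.5, -0.9], [0.4, -0.9], [-0.9, 0.2]]
hous [ 0.47697216 -0.23867763 -0.17738525] -10.163426337148447 [[5.3, -12.0], [8.7, 7.4], [-11.2, 10.3], [-14.3, -10.4], [23.4, 9.9], [14.3, -15.5], [-27.5, -10.5]]
notch proj side crop [[542.31632735 368.22169115]] top [[580.44266016  89.46602786]]
```

Run:
```python
from fit import *
px=lambda c,x0,y0,k:np.array([x0,y0])+(np.array(c,float)+.5)/k-.5
k=10/3;a=.06
h=px([(55,105),(220,55),(275,222),(108,277)],395,200,4)
x,r=fit([('top',[(a,a,.01),(a,-a,.01),(-a,-a,.01),(-a,a,.01)],h),('side',[(a,a,.01),(-a,a,.01),(-a,-a,.01)],px([(72,214),(263,265),(325,155)],348,180,5))],[.5,-.2,.28])
print('hous',x,np.degrees(x[2]),r.tolist())
print('notch ends side crop',((proj('side',T(x,[(.0415,.0175,.065),(.0415,-.0175,.065)]))-[348,180])*5+[400,300]).tolist(),'top',((proj('top',T(x,[(.0415,.0175,.065),(.0415,-.0175,.065)]))-[395,200])*4+[400,0]).tolist())
x,r=fit([('top',[(-.06,.05,.006),(-.06,-.05,.006),(.145,-.05,.006)],px([(78,255),(192,293),(273,57)],185,160,k)),
 ('side',[(-.06,.05,.006),(-.06,-.05,.006)][1:],px([(250,260)],190,235,k)),
 ('top',[(.095,.033,.08),(.095,-.033,.08)],px([(145,76),(225,105)],185,160,k)),
 ('side',[(.095,.033,.08),(.095,-.033,.08)],px([(68,88),(140,62)],190,235,k))],[.53,.29,-.35])
print('reader',x,np.degrees(x[2]),r.tolist())
for m in imaging.masks_of('top','binrow')[:1]:
    ys,xs=np.nonzero(m['mask']);P=unproj('top',np.c_[xs,ys],.09)[:,:2];print(cv2.minAreaRect((P*1000).astype(np.float32)))
```

```text
hous [ 0.47302597 -0.24489818  0.27578078] 15.80107474471857 [[-1.5, 0.2], [0.1, -0.5], [0.4, 0.9], [-0.9, 0.5], [-1.0, -1.6], [0.9, -1.8], [0.6, -1.1]]
notch ends side crop [[526.4798974194005, 394.2441059504579], [546.8661635502662, 365.246550900755]] top [[535.2603349776282, 105.55968714985977], [587.3862999243997, 89.46064465319421]]
reader [ 0.53475314  0.29342294 -0.36872993] -21.126668959955502 [[-1.6, 1.3], [-0.4, 2.7], [1.9, 1.3], [1.8, -0.7], [0.0, -2.1], [0.6, -2.0], [-3.6, 0.0], [0.8, -0.3]]
```

Emit:
{"method": "drive_tool", "body": {"targets": [{"rotation": [0,0,0],"dp": [50,0,-30],"fingers": 1},{"rotation": [0,0,0],"dp": [100,0,-60],"fingers": 1},{"rotation": [0,0,0],"dp": [150,0,-80],"fingers": 1},{"rotation": [0,0,0],"dp": [200,-30,-100],"fingers": 1},{"rotation": [0,0,0],"dp": [250,-60,-100],"fingers": 1},{"rotation": [0,0,0],"dp": [300,-90,-100],"fingers": 1},{"rotation": [0,0,0],"dp": [340,-130,-100],"fingers": 1},{"rotation": [0,0,0],"dp": [370,-180,-100],"fingers": 1}]}}

```text
clock: 2.2
ee_pos: [0.4766, -0.393, 0.2709]
tool_rot: [-3.141, -0.0, 0.236]
force: [0.3, 0.0, 0.3]
finger_gap: 0.0942
gripper_force: 0.0
```

Emit:
{"method": "drive_tool", "body": {"targets": [{"rotation": [0,0,-10],"dp": [15,-45,0],"fingers": 1},{"rotation": [0,0,-20],"dp": [30,-95,0],"fingers": 1},{"rotation": [0,0,-30],"dp": [45,-145,0],"fingers": 1},{"rotation": [0,0,-40],"dp": [60,-195,0],"fingers": 1},{"rotation": [0,0,-50],"dp": [75,-245,0],"fingers": 1},{"rotation": [0,0,-60],"dp": [90,-295,0],"fingers": 1},{"rotation": [0,0,-70],"dp": [110,-345,0],"fingers": 1},{"rotation": [0,0,-80],"dp": [125,-395,0],"fingers": 1}]}}

```text
clock: 3.2
ee_pos: [0.5047, 0.0201, 0.2715]
tool_rot: [3.141, 0.0, 1.638]
force: [0.1, -0.5, -0.8]
finger_gap: 0.0939
gripper_force: 0.0
```

```bash
cat > go.py <<'E'
from h import *
import sys
def go(x,y,z,yaw=None):
    s=monitor.sense();q=R.from_euler('xyz',s['tool_rot']);d=q.inv().apply(np.array([x,y,z])-s['ee_pos'])*1000
    print('clock',round(s['clock'],2),'ee',np.round(s['ee_pos'],4),'rot deg',np.round(np.degrees(s['tool_rot']),1),'j',np.round(s['joint_pos'],2)); print('dp',np.round(d,1),'gap',s['finger_gap'])
    if yaw is not None:print('rotz',(-(yaw-np.degrees(s['tool_rot'][2]))))
if __name__=='__main__':go(*map(float,sys.argv[1:]))
E
python3 go.py .525 .291 .22 208
```

```text
clock 3.2 ee [0.5047 0.0201 0.2715] rot deg [180.    0.   93.8] j [ 0.3   0.1  -0.5   1.82  0.05  1.23 -0.15]
dp [268.9  38.3  51.5] gap 0.093938298175635
rotz -114.16616752507407
```

Emit:
{"method": "drive_tool", "body": {"targets": [{"rotation": [0,0,-10],"dp": [35,5,0],"fingers": 1},{"rotation": [0,0,-20],"dp": [70,10,0],"fingers": 1},{"rotation": [0,0,-30],"dp": [105,15,0],"fingers": 1},{"rotation": [0,0,-40],"dp": [140,20,0],"fingers": 1},{"rotation": [0,0,-50],"dp": [175,25,0],"fingers": 1},{"rotation": [0,0,-60],"dp": [210,30,10],"fingers": 1},{"rotation": [0,0,-70],"dp": [240,34,20],"fingers": 1},{"rotation": [0,0,-80],"dp": [269,38,30],"fingers": 1}]}}

```text
clock: 4.2
ee_pos: [0.5262, 0.2902, 0.241]
tool_rot: [3.141, 0.0, 3.034]
force: [0.1, 0.4, 0.4]
finger_gap: 0.0942
gripper_force: 0.0
```

Emit:
{"method": "drive_tool", "body": {"targets": [{"rotation": [0,0,-10],"dp": [0,0,0],"fingers": 1},{"rotation": [0,0,-20],"dp": [0,0,0],"fingers": 1},{"rotation": [0,0,-30],"dp": [0,0,10],"fingers": 1},{"rotation": [0,0,-34],"dp": [0,0,20],"fingers": 1},{"rotation": [0,0,-34],"dp": [0,0,20],"fingers": 1}]}}

```text
clock: 4.82
ee_pos: [0.5259, 0.2888, 0.2206]
tool_rot: [3.141, -0.001, -2.662]
force: [0.4, 0.2, -0.4]
finger_gap: 0.0942
gripper_force: 0.0
```

Run:
```python
from fit import *
from go import go
b=imaging.grab_frame('side')[:,:,::-1];a=imaging.grab_frame('top')[:,:,::-1]
f=lambda im,x,y,w,h:cv2.resize(im[y:y+h,x:x+w],(400,600),interpolation=cv2.INTER_CUBIC)
np.save('s2.npy',b)
o=b.copy()
cv2.imwrite('pics/c2.png',np.hstack([f(b,205,220,80,120),f(np.load('s.npy')[:,:,::-1],205,220,80,120)]))
go(.525,.291,.093)
```

```text
clock 4.92 ee [0.5263 0.2893 0.2215] rot deg [ 180.     0.  -152.6] j [ 0.09  0.39 -0.91  1.68  0.33  1.23  1.16]
dp [  0.4   2.1 128.5] gap 0.0942300894704862
```

View pics/c2.png

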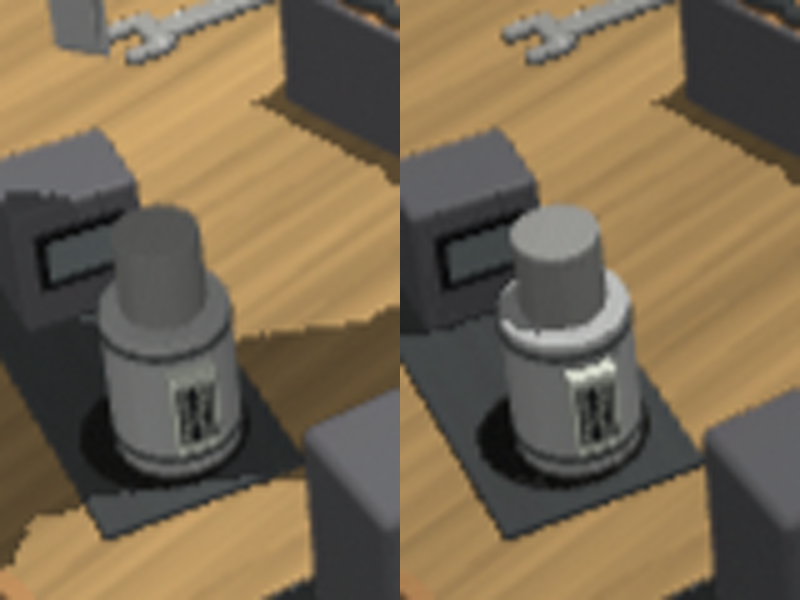

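Run:
```python
from fit import *
px=lambda c,x0,y0,k:np.array([x0,y0])+(np.array(c,float)+.5)/k-.5
S=lambda c:px(np.array(c,float)-[400,0],205,220,5); k=10/3;e=.006
P=lambda y,z:(.036,y,z+e)
o=[('side',[P(.011,.065),P(-.011,.065),P(-.011,.019),P(.011,.019)][::1],S([(612,361),(567,376),(575,453),(620,440)])),
 ('side',[(0,0,.128)],S([(556,234)])),('top',[(0,0,.128)],px([(133,212)],185,160,k))]
for oo in(o,):
  x,r=fit(oo,[.53,.29,2.7])
  print('can',x,np.degrees(x[2]),r.tolist())
x,r=fit(o[:2],[.53,.29,2.7]);print('can side only',x,np.degrees(x[2]),r.tolist())
x,r=fit([('top',[(-.06,.05,.006),(-.06,-.05,.006),(.145,-.05,.006)],px([(78,255),(192,293),(273,57)],185,160,k)),
 ('side',[(-.06,.05,.006),(-.06,-.05,.006)],S([(508,538),(702,461)])),
 ('side',[(.095,-.033,.08)],S([(538,179)]))],[.53,.29,-.35])
print('reader',x,np.degrees(x[2]),r.tolist())
# spot from side image: very dark pixels
im=np.load('s.npy').astype(int).sum(2)
c=((proj('side',T(x,[(.04*np.cos(t),.04*np.sin(t),.006) for t in np.linspace(0,6.28,9)]))-[205,220]+.5)*5-.5+[400,0]);print(np.round(c).tolist())
```

```text
can [0.52384445 0.29204151 2.69345504] 154.32360606717018 [[0.3, 1.0], [-0.1, 0.7], [0.1, 0.2], [0.3, 0.1], [-0.2, -1.4], [-0.0, -0.6]]
can side only [0.52444103 0.29220067 2.70579172] 155.03044604520227 [[0.3, 0.8], [-0.1, 0.6], [0.1, 0.1], [0.3, -0.1], [-0.5, -1.4]]
reader [ 0.536894    0.29409906 -0.34858735] -19.972584223848987 [[-1.6, 1.0], [-0.1, 1.6], [0.8, -0.1], [-0.6, -0.5], [0.9, -0.6], [-1.4, -2.6]]
[[525.0, 368.0], [479.0, 402.0], [477.0, 447.0], [523.0, 475.0], [590.0, 469.0], [636.0, 433.0], [635.0, 389.0], [589.0, 363.0], [525.0, 368.0]]
```

Emit:
{"method": "drive_tool", "body": {"targets": [{"rotation": [0,0,0],"dp": [0.6,3,30],"fingers": 1},{"rotation": [0,0,0],"dp": [0.6,3,70],"fingers": 1},{"rotation": [0,0,0],"dp": [0.6,3,100],"fingers": 1},{"rotation": [0,0,0],"dp": [0.6,3,118],"fingers": 1},{"rotation": [0,0,0],"dp": [0.6,3,126],"fingers": 1},{"rotation": [0,0,0],"dp": [0.6,3,126],"fingers": 1}]}}

```text
clock: 5.68
ee_pos: [0.5244, 0.2919, 0.0956]
tool_rot: [3.141, 0.0, -2.662]
force: [-1.5, -0.5, 0.2]
finger_gap: 0.094
gripper_force: 0.0
```

Emit:
{"method": "drive_tool", "body": {"targets": [{"rotation": [0,0,0],"dp": [0,0,0],"fingers": 0.5},{"rotation": [0,0,0],"dp": [0,0,0],"fingers": 0.35},{"rotation": [0,0,0],"dp": [0,0,0],"fingers": 0.3},{"rotation": [0,0,0],"dp": [0,0,0],"fingers": 0.3},{"rotation": [0,0,0],"dp": [0,0,0],"fingers": 0.3},{"rotation": [0,0,0],"dp": [0,0,0],"fingers": 0.3}], "grip_force": 25}}

```text
clock: 6.42
ee_pos: [0.5242, 0.2916, 0.0952]
tool_rot: [3.142, -0.0, -2.662]
force: [-0.0, -0.1, -0.3]
finger_gap: 0.0371
gripper_force: 0.0
```

Emit:
{"method": "drive_tool", "body": {"targets": [{"rotation": [0,0,0],"dp": [0,0,0],"fingers": 0.3}]}}

```text
clock: 6.55
ee_pos: [0.5242, 0.2917, 0.0952]
tool_rot: [3.141, 0.0, -2.661]
force: [0.2, -0.1, 0.3]
finger_gap: 0.0289
gripper_force: 0.0
```

Run:
```python
from fit import *
from go import go
b=imaging.grab_frame('side')[:,:,::-1]
t=imaging.grab_frame('top')[:,:,::-1]
f=lambda im,x,y,w,h:cv2.resize(im[y:y+h,x:x+w],(400,600),interpolation=cv2.INTER_CUBIC)
cv2.imwrite('pics/c3.png',np.hstack([f(b,205,220,80,120),f(t,190,150,80,120)]))
go(.525,.291,.093);s=monitor.sense();print(s['gripper_force'],s['force'])
```

```text
clock 6.65 ee [0.5242 0.2916 0.0952] rot deg [ 180.     0.  -152.5] j [ 0.03  0.51 -0.85  1.81  0.45  1.02  1.06]
dp [-0.4 -0.9  2.2] gap 0.028225019809413773
0.0 [-0.39055227  0.05570516 -0.04275901]
```

View pics/c3.png

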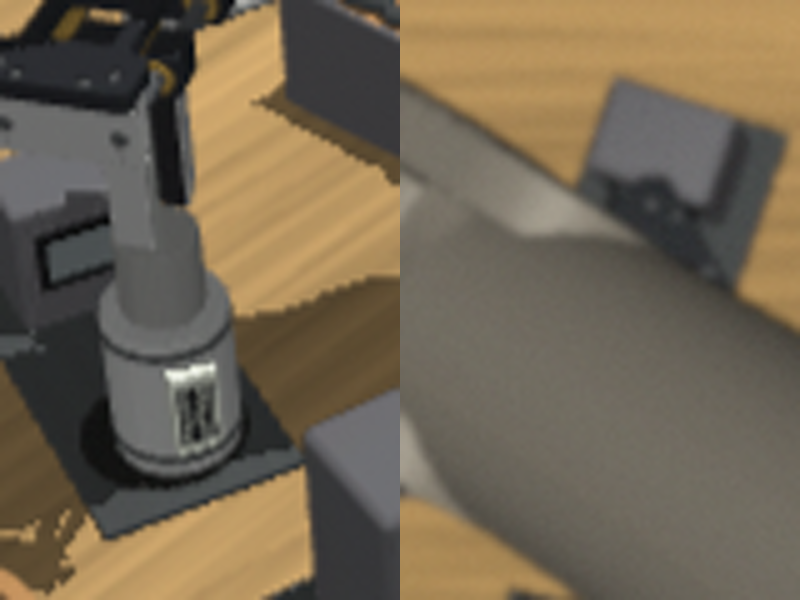

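Run:
```python
from fit import *
s=monitor.sense();q=R.from_euler('xyz',s['tool_rot'])
pts=[s['ee_pos']+q.apply([x,y,z]) for x in(-.008,.008) for y in(-.014,.014,-.026,.026) for z in(0,)]
c=lambda P:np.round((proj('side',P)-[205,220]+.5)*5-.5).tolist()
print('tips',c(pts))
x=[.5242,.292,2.7]
print('neck top ring',c(T(x,[(.02*np.cos(t),.02*np.sin(t),.128) for t in np.linspace(0,6.28,9)])))
print('base',c(T(x,[(.03*np.cos(t),.03*np.sin(t),.006) for t in np.linspace(0,6.28,9)])))
print('shoulder',c(T(x,[(.03*np.cos(t),.03*np.sin(t),.086) for t in np.linspace(0,6.28,9)])))
print(s['ee_pos'])
```

```text
tips [[156.0, 261.0], [134.0, 300.0], [165.0, 244.0], [125.0, 317.0], [189.0, 266.0], [168.0, 305.0], [198.0, 249.0], [159.0, 322.0]]
neck top ring [[168.0, 253.0], [195.0, 237.0], [198.0, 215.0], [175.0, 200.0], [141.0, 201.0], [115.0, 217.0], [111.0, 238.0], [133.0, 254.0], [168.0, 253.0]]
base [[198.0, 468.0], [236.0, 443.0], [239.0, 409.0], [208.0, 387.0], [160.0, 388.0], [122.0, 412.0], [117.0, 445.0], [148.0, 469.0], [198.0, 468.0]]
shoulder [[183.0, 339.0], [222.0, 314.0], [226.0, 281.0], [194.0, 259.0], [144.0, 260.0], [105.0, 283.0], [99.0, 316.0], [131.0, 340.0], [183.0, 339.0]]
[0.52424163 0.29161597 0.09520296]
```

Run:
```python
from fit import *
c=lambda P:np.round((proj('side',P)-[205,220]+.5)*5-.5).tolist()
q=R.from_euler('xyz',[180,0,-152.6],degrees=True)
print('c2 tips',c([np.array([.5263,.2893,.2215])+q.apply([x,y,0]) for x in(-.008,.008) for y in(.047,.0595)]))
s=monitor.sense();q=R.from_euler('xyz',s['tool_rot'])
for dz in(.02,.03,.035,.04): print(dz,c([s['ee_pos']+[0,0,dz]+q.apply([x,y,0]) for x in(-.008,.008) for y in(.014,.026)]))
cv2.imwrite('pics/c4.png',cv2.resize(imaging.grab_frame('side')[190:310,170:330,::-1],(800,600),interpolation=cv2.INTER_CUBIC))
```

```text
c2 tips [[76.0, 113.0], [65.0, 131.0], [113.0, 118.0], [102.0, 136.0]]
0.02 [[130.0, 266.0], [120.0, 283.0], [164.0, 271.0], [154.0, 288.0]]
0.03 [[127.0, 248.0], [118.0, 265.0], [162.0, 253.0], [152.0, 271.0]]
0.035 [[126.0, 239.0], [117.0, 256.0], [161.0, 245.0], [151.0, 262.0]]
0.04 [[125.0, 231.0], [115.0, 248.0], [160.0, 236.0], [150.0, 253.0]]
```

View pics/c4.png

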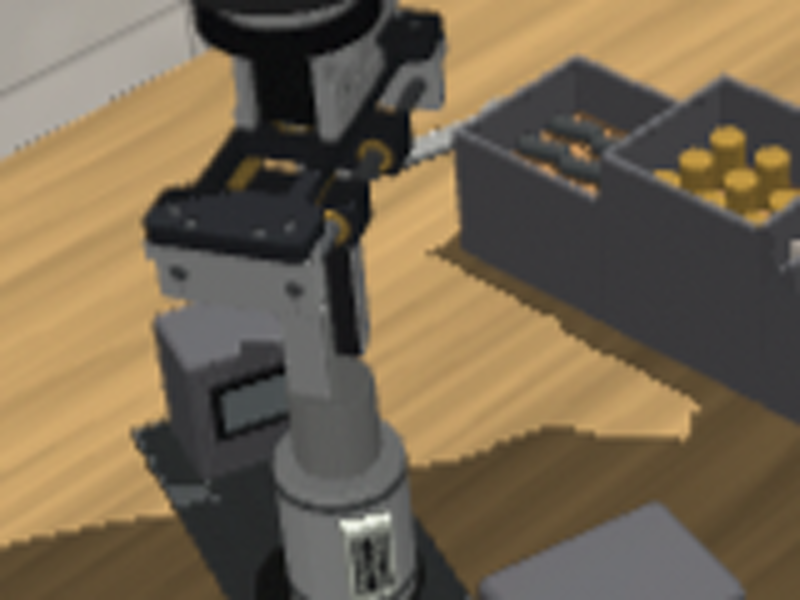

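The fingers closed to 28 mm without touching anything. In the side view the fingertips are at about (228..236, 267..270), overlapping the top of the neck. That puts them about 45 mm higher than the reported TCP, above the neck. I'll open, lower 45 mm and regrip.

Emit:
{"method": "drive_tool", "body": {"targets": [{"rotation": [0,0,0],"dp": [0,0,0],"fingers": 1},{"rotation": [0,0,0],"dp": [0,0,0],"fingers": 1},{"rotation": [0,0,0],"dp": [0,0,0],"fingers": 1},{"rotation": [0,0,0],"dp": [0,0,0],"fingers": 1},{"rotation": [0,0,0],"dp": [0,0,0],"fingers": 1},{"rotation": [0,0,0],"dp": [0,0,0],"fingers": 1},{"rotation": [0,0,0],"dp": [0,0,0],"fingers": 1}]}}

```text
clock: 7.58
ee_pos: [0.5242, 0.2916, 0.0952]
tool_rot: [3.142, 0.0, -2.661]
force: [-0.5, -0.7, -0.7]
finger_gap: 0.0927
gripper_force: 0.0
```

Emit:
{"method": "drive_tool", "body": {"targets": [{"rotation": [0,0,0],"dp": [0,0,8],"fingers": 1},{"rotation": [0,0,0],"dp": [0,0,16],"fingers": 1},{"rotation": [0,0,0],"dp": [0,0,24],"fingers": 1},{"rotation": [0,0,0],"dp": [0,0,32],"fingers": 1},{"rotation": [0,0,0],"dp": [0,0,36],"fingers": 1},{"rotation": [0,0,0],"dp": [0,0,36],"fingers": 1}]}}

```text
clock: 8.32
ee_pos: [0.5241, 0.2916, 0.0589]
tool_rot: [3.141, -0.0, -2.661]
force: [-0.3, 0.1, 0.5]
finger_gap: 0.0941
gripper_force: 0.0
```

Run:
```python
from fit import *
from go import go
cv2.imwrite('pics/c5.png',cv2.resize(imaging.grab_frame('side')[220:340,170:330,::-1],(800,600),interpolation=cv2.INTER_CUBIC))
go(.5242,.292,.06)
s=monitor.sense();print(s['force'],s['ft_torque']);q=R.from_euler('xyz',s['tool_rot'])
c=lambda P:np.round((proj('side',P)-[170,220]+.5)*5-.5).tolist()
for dz in(0,.045): print(dz,c([s['ee_pos']+[0,0,dz]+q.apply([x,y,0]) for y in(.047,.0595,-.047,-.0595) for x in(-.008,.008)]))
```

```text
clock 8.38 ee [0.5242 0.2917 0.0592] rot deg [ 180.    -0.  -152.5] j [ 0.01  0.56 -0.82  1.84  0.49  0.96  1.02]
dp [-0.1  0.3 -0.8] gap 0.09389926140870541
[-0.12710667  0.08849216  0.22603311] [ 0.05801352 -0.16479309  0.00741704]
0 [[291.0, 408.0], [325.0, 414.0], [281.0, 427.0], [315.0, 433.0], [362.0, 275.0], [394.0, 280.0], [371.0, 259.0], [402.0, 264.0]]
0.045 [[280.0, 332.0], [315.0, 338.0], [270.0, 351.0], [305.0, 357.0], [353.0, 201.0], [386.0, 206.0], [362.0, 185.0], [395.0, 190.0]]
```

View pics/c5.png

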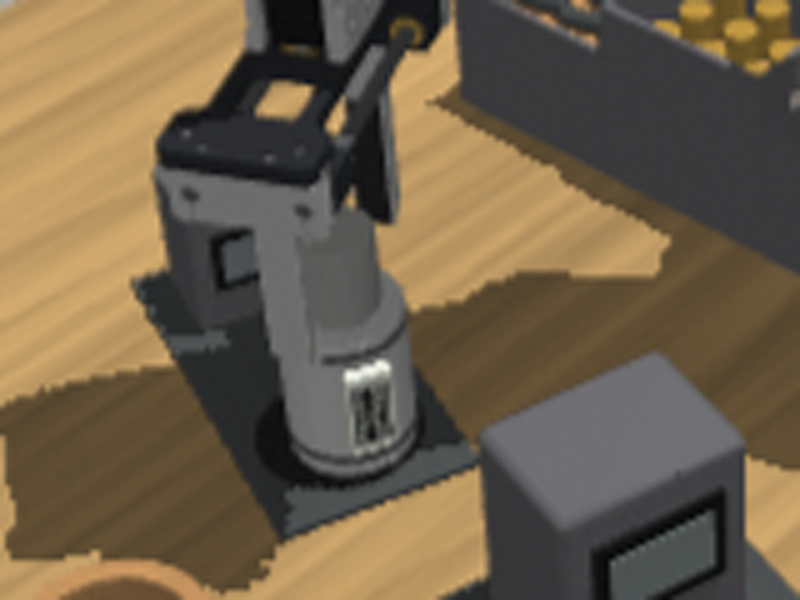

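Fingertips are now at (227,290) and (247,263) in the image, straddling the lower neck. Their midpoint matches the canister axis, so I'll close.

Emit:
{"method": "drive_tool", "body": {"targets": [{"rotation": [0,0,0],"dp": [0,0,0],"fingers": 0.3},{"rotation": [0,0,0],"dp": [0,0,0],"fingers": 0.3},{"rotation": [0,0,0],"dp": [0,0,0],"fingers": 0.3},{"rotation": [0,0,0],"dp": [0,0,0],"fingers": 0.3},{"rotation": [0,0,0],"dp": [0,0,0],"fingers": 0.3},{"rotation": [0,0,0],"dp": [0,0,0],"fingers": 0.3},{"rotation": [0,0,0],"dp": [0,0,0],"fingers": 0.3},{"rotation": [0,0,0],"dp": [0,0,0],"fingers": 0.3}], "grip_force": 25}}

```text
clock: 9.38
ee_pos: [0.5241, 0.2917, 0.0592]
tool_rot: [3.141, -0.0, -2.661]
force: [-0.5, 1.2, -0.0]
finger_gap: 0.0394
gripper_force: 24.9
```

Emit:
{"method": "drive_tool", "body": {"targets": [{"rotation": [0,0,0],"dp": [0,0,-4],"fingers": 0.3},{"rotation": [0,0,0],"dp": [-8.4,-4.4,-4],"fingers": 0.3},{"rotation": [0,0,5],"dp": [-8.4,-4.4,-4],"fingers": 0.3},{"rotation": [0,0,15],"dp": [-8.4,-4.4,-4],"fingers": 0.3},{"rotation": [0,0,25],"dp": [-8.4,-4.4,-4],"fingers": 0.3},{"rotation": [0,0,35],"dp": [-8.4,-4.4,-4],"fingers": 0.3},{"rotation": [0,0,45],"dp": [-8.4,-4.4,-4],"fingers": 0.3},{"rotation": [0,0,55],"dp": [-8.4,-4.4,-4],"fingers": 0.3}]}}

```text
clock: 10.38
ee_pos: [0.5343, 0.2914, 0.0631]
tool_rot: [-3.141, 0.0, 2.656]
force: [0.4, -0.1, -5.2]
finger_gap: 0.0394
gripper_force: 24.9
```

Emit:
{"method": "drive_tool", "body": {"targets": [{"rotation": [0,0,8],"dp": [0,0,0],"fingers": 0.3},{"rotation": [0,0,16],"dp": [0,0,0],"fingers": 0.3},{"rotation": [0,0,24],"dp": [0,0,0],"fingers": 0.3},{"rotation": [0,0,32],"dp": [0,0,0],"fingers": 0.3},{"rotation": [0,0,40],"dp": [0,0,0],"fingers": 0.3},{"rotation": [0,0,48],"dp": [0,0,0],"fingers": 0.3},{"rotation": [0,0,56],"dp": [0,0,0],"fingers": 0.3},{"rotation": [0,0,60],"dp": [0,0,0],"fingers": 0.3}]}}

```text
clock: 11.38
ee_pos: [0.5342, 0.2915, 0.0631]
tool_rot: [3.141, 0.0, 1.611]
force: [1.1, -1.3, -4.4]
finger_gap: 0.0398
gripper_force: 24.9
```

Emit:
{"method": "drive_tool", "body": {"targets": [{"rotation": [0,0,8],"dp": [0,0,0],"fingers": 0.3},{"rotation": [0,0,16],"dp": [0,0,0],"fingers": 0.3},{"rotation": [0,0,24],"dp": [0,0,0],"fingers": 0.3},{"rotation": [0,0,32],"dp": [0,0,0],"fingers": 0.3},{"rotation": [0,0,40],"dp": [0,0,0],"fingers": 0.3},{"rotation": [0,0,48],"dp": [0,0,0],"fingers": 0.3},{"rotation": [0,0,56],"dp": [0,0,0],"fingers": 0.3},{"rotation": [0,0,60],"dp": [0,0,0],"fingers": 0.3}]}}

```text
clock: 12.38
ee_pos: [0.5342, 0.2916, 0.0631]
tool_rot: [3.141, 0.0, 0.564]
force: [-0.2, 0.5, -3.8]
finger_gap: 0.0396
gripper_force: 24.9
```

Run:
```python
from go import *
go(.5337,.2917,.0635);s=monitor.sense();print(s['force'],s['ft_torque'])
cv2.imwrite('pics/c6.png',cv2.resize(imaging.grab_frame('side')[220:340,170:330,::-1],(800,600),interpolation=cv2.INTER_CUBIC))
```

```text
clock 12.38 ee [0.5342 0.2916 0.0631] rot deg [180.    0.   32.3] j [-0.5   0.44 -0.13  1.85  0.08  0.86 -1.68]
dp [-0.3 -0.4 -0.4] gap 0.03959568339755736
[-0.24550218  0.46435057 -3.82285926] [ 0.02727258 -0.01159842  0.02732615]
```

View pics/c6.png

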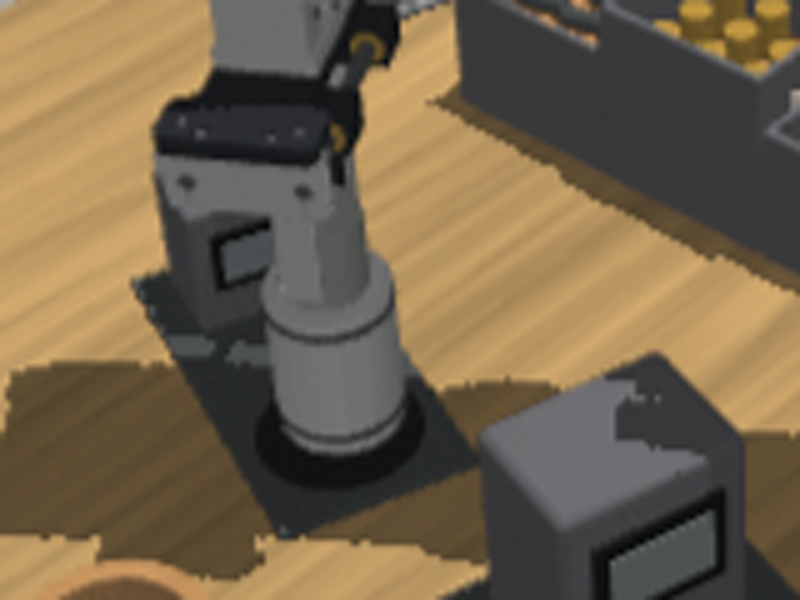

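The plate now faces away from the camera. The canister base at (238,309) is hanging over the black spot, centred at about (238,306). I'll fit both outlines from the picked edges before setting it down.

Run:
```python
from fit import *
from scipy.optimize import least_squares
c=lambda P:(proj('side',P)-[170,220]+.5)*5-.5
t=np.linspace(0,6.283,120)
def ext(x,y,z,r):
    u=c(np.c_[x+r*np.cos(t),y+r*np.sin(t),0*t+z]);return np.array([u[:,0].min(),u[:,0].max(),u[:,1].max()])
f=lambda o,z,r:least_squares(lambda p:ext(p[0],p[1],z,r)-o,[.534,.292],diff_step=1e-4)
for n,o,z,r in(('spot',[255,425,487],.006,.04),('base',[278,404,455],.010,.03),('base0',[289,417,478],.006,.03)):
    a=f(np.array(o),z,r);print(n,a.x,a.fun)
```

```text
spot [0.52924375 0.2958221 ] [-0.33270045  0.33483081 -0.02381886]
base [0.53372877 0.29064997] [-0.82978622  0.8337571  -0.04531772]
base0 [0.52152698 0.29473389] [-0.13682633  0.13748461 -0.00743314]
```

Emit:
{"method": "drive_tool", "body": {"targets": [{"rotation": [0,0,0],"dp": [-1.1,-4.8,0],"fingers": 0.3},{"rotation": [0,0,0],"dp": [-1.1,-4.8,0],"fingers": 0.3},{"rotation": [0,0,0],"dp": [-1.1,-4.8,2],"fingers": 0.3},{"rotation": [0,0,0],"dp": [-1.1,-4.8,3.5],"fingers": 0.3},{"rotation": [0,0,0],"dp": [-1.1,-4.8,4.2],"fingers": 0.3},{"rotation": [0,0,0],"dp": [-1.1,-4.8,4.2],"fingers": 0.3}]}}

```text
clock: 13.18
ee_pos: [0.5304, 0.295, 0.0592]
tool_rot: [3.142, -0.0, 0.567]
force: [-0.9, -0.2, -1.1]
finger_gap: 0.0395
gripper_force: 24.9
```

Emit:
{"method": "drive_tool", "body": {"targets": [{"rotation": [0,0,0],"dp": [0,0,0],"fingers": 0.6},{"rotation": [0,0,0],"dp": [0,0,0],"fingers": 0.6},{"rotation": [0,0,0],"dp": [0,0,0],"fingers": 0.6},{"rotation": [0,0,0],"dp": [0,0,0],"fingers": 0.6},{"rotation": [0,0,0],"dp": [0,0,0],"fingers": 0.6},{"rotation": [0,0,0],"dp": [0,0,0],"fingers": 0.6},{"rotation": [0,0,0],"dp": [0,0,0],"fingers": 0.6},{"rotation": [0,0,0],"dp": [0,0,0],"fingers": 0.6}]}}

```text
clock: 14.18
ee_pos: [0.5302, 0.2951, 0.059]
tool_rot: [-3.142, -0.0, 0.567]
force: [-0.1, -0.3, -0.0]
finger_gap: 0.0562
gripper_force: 0.0
```

Emit:
{"method": "drive_tool", "body": {"targets": [{"rotation": [0,0,0],"dp": [0,0,0],"fingers": 0.6},{"rotation": [0,0,0],"dp": [0,0,0],"fingers": 0.6},{"rotation": [0,0,0],"dp": [0,0,0],"fingers": 0.6},{"rotation": [0,0,0],"dp": [0,0,0],"fingers": 0.6},{"rotation": [0,0,0],"dp": [0,0,0],"fingers": 0.6},{"rotation": [0,0,0],"dp": [0,0,0],"fingers": 0.6},{"rotation": [0,0,0],"dp": [0,0,0],"fingers": 0.6},{"rotation": [0,0,0],"dp": [0,0,0],"fingers": 0.6}]}}

```text
clock: 15.18
ee_pos: [0.5302, 0.2951, 0.059]
tool_rot: [-3.142, -0.0, 0.567]
force: [-0.2, 0.1, -0.5]
finger_gap: 0.0565
gripper_force: 0.0
```

Emit:
{"method": "drive_tool", "body": {"targets": [{"rotation": [0,0,0],"dp": [0,0,0],"fingers": 0.3},{"rotation": [0,0,0],"dp": [0,0,0],"fingers": 0.3},{"rotation": [0,0,0],"dp": [0,0,0],"fingers": 0.3},{"rotation": [0,0,0],"dp": [0,0,0],"fingers": 0.3},{"rotation": [0,0,0],"dp": [0,0,0],"fingers": 0.3},{"rotation": [0,0,0],"dp": [0,0,0],"fingers": 0.3},{"rotation": [0,0,0],"dp": [0,0,0],"fingers": 0.3},{"rotation": [0,0,0],"dp": [0,0,0],"fingers": 0.3}], "grip_force": 25}}

```text
clock: 16.18
ee_pos: [0.5302, 0.295, 0.059]
tool_rot: [3.142, 0.0, 0.567]
force: [0.7, -0.6, -2.4]
finger_gap: 0.0393
gripper_force: 25.0
```

Emit:
{"method": "drive_tool", "body": {"targets": [{"rotation": [0,0,0],"dp": [0,0,-20],"fingers": 0.3},{"rotation": [0,0,0],"dp": [0,0,-50],"fingers": 0.3},{"rotation": [0,0,0],"dp": [0,0,-85],"fingers": 0.3},{"rotation": [0,0,0],"dp": [0,0,-120],"fingers": 0.3},{"rotation": [0,0,0],"dp": [0,0,-150],"fingers": 0.3},{"rotation": [0,0,0],"dp": [0,0,-170],"fingers": 0.3},{"rotation": [0,0,0],"dp": [0,0,-180],"fingers": 0.3},{"rotation": [0,0,0],"dp": [0,0,-180],"fingers": 0.3}]}}

```text
clock: 17.18
ee_pos: [0.5302, 0.2952, 0.239]
tool_rot: [-3.141, -0.0, 0.568]
force: [-0.4, -1.2, -4.5]
finger_gap: 0.0397
gripper_force: 25.0
```

```bash
python3 go.py .473 -.245 .239 68.3
```

```text
clock 17.18 ee [0.5302 0.2952 0.239 ] rot deg [-180.    -0.    32.5] j [-0.5   0.27 -0.14  1.68  0.04  1.2  -1.65]
dp [-3.386e+02  4.248e+02 -1.000e-01] gap 0.039687932470237615
rotz -35.783366118719684
```

Emit:
{"method": "drive_tool", "body": {"targets": [{"rotation": [0,0,-2],"dp": [-15,19,0],"fingers": 0.3},{"rotation": [0,0,-6],"dp": [-35,45,0],"fingers": 0.3},{"rotation": [0,0,-9],"dp": [-60,76,0],"fingers": 0.3},{"rotation": [0,0,-12],"dp": [-85,107,0],"fingers": 0.3},{"rotation": [0,0,-15],"dp": [-110,138,0],"fingers": 0.3},{"rotation": [0,0,-18],"dp": [-135,169,0],"fingers": 0.3},{"rotation": [0,0,-20],"dp": [-160,200,0],"fingers": 0.3},{"rotation": [0,0,-22],"dp": [-180,226,0],"fingers": 0.3}]}}

```text
clock: 18.18
ee_pos: [0.499, 0.0061, 0.2379]
tool_rot: [-3.141, 0.001, 0.952]
force: [0.1, -0.4, -3.3]
finger_gap: 0.0395
gripper_force: 25.0
```

```bash
python3 go.py .473 -.245 .239 68.9
```

```text
clock 18.18 ee [0.499  0.0061 0.2379] rot deg [-1.799e+02  1.000e-01  5.450e+01] j [-0.14  0.08 -0.01  1.91  0.    1.16 -0.76]
dp [-219.5  124.5   -1. ] gap 0.03945976948725767
rotz -14.36812428163475
```

Emit:
{"method": "drive_tool", "body": {"targets": [{"rotation": [0,0,-2],"dp": [-30,17,0],"fingers": 0.3},{"rotation": [0,0,-5],"dp": [-65,37,0],"fingers": 0.3},{"rotation": [0,0,-8],"dp": [-100,57,0],"fingers": 0.3},{"rotation": [0,0,-10],"dp": [-135,77,0],"fingers": 0.3},{"rotation": [0,0,-12],"dp": [-170,97,0],"fingers": 0.3},{"rotation": [0,0,-14.4],"dp": [-200,113,0],"fingers": 0.3},{"rotation": [0,0,-14.4],"dp": [-219,124,0],"fingers": 0.3},{"rotation": [0,0,-14.4],"dp": [-219,124,0],"fingers": 0.3}]}}

```text
clock: 19.18
ee_pos: [0.4726, -0.244, 0.2378]
tool_rot: [-3.14, 0.001, 1.2]
force: [0.7, 0.5, -4.5]
finger_gap: 0.0397
gripper_force: 25.0
```

Emit:
{"method": "drive_tool", "body": {"targets": [{"rotation": [0,0,0],"dp": [0,0,15],"fingers": 0.3},{"rotation": [0,0,0],"dp": [0,0,35],"fingers": 0.3},{"rotation": [0,0,0],"dp": [0,0,55],"fingers": 0.3},{"rotation": [0,0,0],"dp": [0,0,70],"fingers": 0.3},{"rotation": [0,0,0],"dp": [0,0,80],"fingers": 0.3},{"rotation": [0,0,0],"dp": [0,0,80],"fingers": 0.3}]}}

```text
clock: 19.92
ee_pos: [0.4734, -0.2422, 0.1583]
tool_rot: [-3.14, 0.0, 1.203]
force: [-0.4, 0.1, -3.5]
finger_gap: 0.0395
gripper_force: 25.0
```

Run:
```python
from go import *
go(.473,-.245,.129,68.9)
b=imaging.grab_frame('side')[:,:,::-1];t=imaging.grab_frame('top')[:,:,::-1]
f=lambda im,x,y:cv2.resize(im[y:y+75,x:x+50],(400,600),interpolation=cv2.INTER_CUBIC)
cv2.imwrite('pics/c7.png',np.hstack([f(b,363,165),f(t,410,200)]))
```

```text
clock 19.93 ee [ 0.4734 -0.2422  0.1583] rot deg [-179.9    0.    68.9] j [ 0.18  0.21  0.2   1.95 -0.05  0.99  0.03]
dp [-2.7  0.7 29.3] gap 0.039526313481998594
rotz 0.023040908566841267
```

View pics/c7.png

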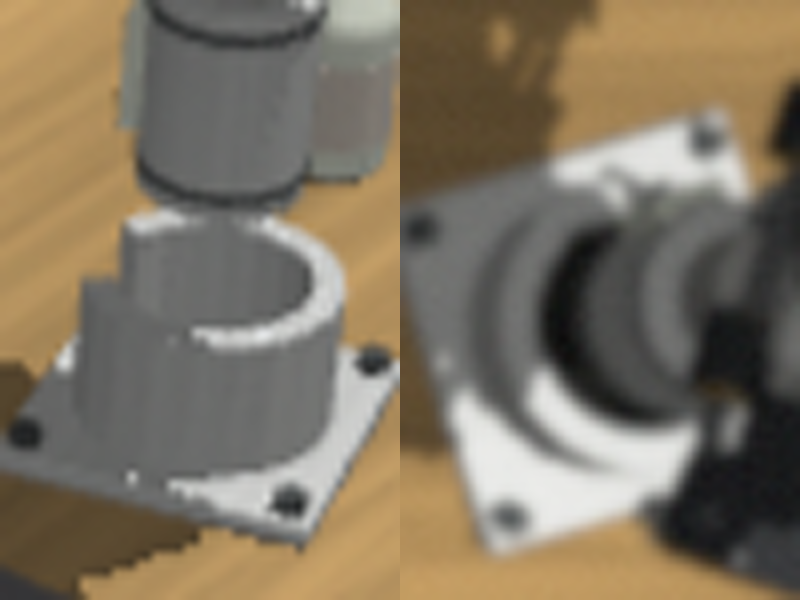

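Run:
```python
from fit import *
from scipy.optimize import least_squares
t=np.linspace(0,6.283,180)
def U(n,P): return (proj(n,P)-([363,165] if n=='side' else [410,200])+.5)*8-.5+([0,0] if n=='side' else [400,0])
def ext(n,x,y,z,r):
    u=U(n,np.c_[x+r*np.cos(t),y+r*np.sin(t),0*t+z]);return np.array([u[:,0].min(),u[:,0].max(),u[:,1].max(),u[:,1].min()])
def f(n,o,z,r):
    idx=[i for i in range(4) if o[i] is not None];ov=np.array([o[i] for i in idx])
    return least_squares(lambda p:ext(n,p[0],p[1],z,r)[idx]-ov,[.473,-.243],diff_step=1e-4)
for nm,n,o,z,r in(('rim out','side',[78,345,350,None],.065,.047),('base','side',[137,305,210,None],.105,.03),
   ('bore top','top',[540,None,425,None],.065,.036),('rim out top','top',[475,None,None,None],.065,.047),('shoulder top','top',[582,None,425,None],.185,.030)):
    if nm=='rim out top':continue
    a=f(n,o,z,r);print(nm,a.x,a.fun.round(1))
print('pred plate top edge',U('top',T([.4734,-.2422,np.radians(15.8)],[(.036,.011,.170),(.036,-.011,.170),(.03,0,.17)])).tolist())
print('pred shoulder',ext('top',.4734,-.2422,.185,.03),'bore',ext('top',.473,-.245,.065,.036),'rim',ext('top',.473,-.245,.065,.047))
# flange from this top panel
a=.06
x,r=fit([('top',[(a,-a,.01),(-a,a,.01),(a,a,.01)],[[410+(725-400)/8,200+107/8],[410+(492-400)/8,200+552/8],[410+(400-400)/8,200+203/8]])],[.473,-.245,.27]);print('flange top',x,np.degrees(x[2]),r.tolist())
x,r=fit([('side',[(-a,a,.01),(-a,-a,.01)],[[363+303/8,165+545/8],[363+412/8,165+372/8]])],[.473,-.245,.27]);print('flange side',x,np.degrees(x[2]),r.tolist())
```

```text
rim out [ 0.47239523 -0.24355864] [ 1.5 -1.5  0.1]
base [ 0.47847031 -0.25291226] [-1.1  1.1 -0.1]
bore top [ 0.47644471 -0.2471273 ] [0. 0.]
shoulder top [ 0.4674121  -0.22649427] [0. 0.]
pred plate top edge [[651.654945830317, 196.06000637814805], [722.8889498579229, 174.05537580022428], [693.6145600861714, 204.55650836166274]]
pred shoulder [635.46089405 842.71843417 402.97426807 195.68673387] bore [533.72849517 759.59934134 435.9999883  210.05010743] rim [499.20516291 794.09350268 470.66081824 175.67022188]
flange top [ 0.47300516 -0.24894681  0.25580798] 14.656717510946454 [[1.2, -0.2], [0.2, 0.0], [-1.3, 0.2]]
flange side [ 0.46633064 -0.23852496  0.24295186] 13.920116076008865 [[0.1, -0.2], [-0.1, 0.2]]
```

The side view (left) shows the canister over the cup, lined up with the rim sideways, and the notch at the rim's left (105,255). The top view (right) shows the bore at (645,320) with the canister above it and the bright plate top at (680,205) over the notch side. I'll lower it now with a small correction.

Emit:
{"method": "drive_tool", "body": {"targets": [{"rotation": [0,0,0.5],"dp": [-2.5,1.8,5],"fingers": 0.3},{"rotation": [0,0,0.5],"dp": [-2.5,1.8,12],"fingers": 0.3},{"rotation": [0,0,0.5],"dp": [-2.5,1.8,19],"fingers": 0.3},{"rotation": [0,0,0.5],"dp": [-2.5,1.8,25],"fingers": 0.3},{"rotation": [0,0,0.5],"dp": [-2.5,1.8,29],"fingers": 0.3},{"rotation": [0,0,0.5],"dp": [-2.5,1.8,29],"fingers": 0.3}]}}

```text
clock: 20.78
ee_pos: [0.4743, -0.2455, 0.1297]
tool_rot: [-3.141, 0.0, 1.194]
force: [0.6, -0.6, -4.2]
finger_gap: 0.0395
gripper_force: 25.0
```

Run:
```python
from fit import *
s=monitor.sense();print(s['clock'],s['ee_pos'],np.degrees(s['tool_rot']),s['force'])
b=imaging.grab_frame('side')[:,:,::-1];t=imaging.grab_frame('top')[:,:,::-1]
f=lambda im,x,y:cv2.resize(im[y:y+75,x:x+50],(400,600),interpolation=cv2.INTER_CUBIC)
cv2.imwrite('pics/c8.png',np.hstack([f(b,363,165),f(t,410,200)]))
th=np.linspace(0,6.283,180)
def U(n,P): return (proj(n,P)-([363,165] if n=='side' else [410,200])+.5)*8-.5+([0,0] if n=='side' else [400,0])
def ext(n,x,y,z,r):
    u=U(n,np.c_[x+r*np.cos(th),y+r*np.sin(th),0*th+z]);return np.array([u[:,0].min(),u[:,0].max(),u[:,1].max(),u[:,1].min()]).round()
x,y,z=s['ee_pos'];u=z-.053
for n in('side','top'):print(n,'base',ext(n,x,y,u,.03),'shoulder',ext(n,x,y,u+.08,.03),'bore',ext(n,.4742,-.2452,.065,.036),'rim',ext(n,.4742,-.2452,.065,.047),
 'plate',U(n,T([x,y,np.radians(15.3)],[(.036,.011,u+.065),(.036,-.011,u+.065),(.036,.011,u+.019)])).round().tolist(),'notch',U(n,T([.4742,-.2452,np.radians(15.3)],[(.047,.0175,.065),(.047,-.0175,.065)])).round().tolist())
```

```text
20.775 [ 0.47426361 -0.24548163  0.12969256] [-1.79968322e+02  1.11277477e-03  6.84070120e+01] [ 0.56456369 -0.59942942 -4.15587271]
side base [128. 297. 292. 203.] shoulder [144. 318.  92.   7.] bore [109. 311. 329. 222.] rim [ 78. 342. 346. 207.] plate [[119.0, 79.0], [140.0, 52.0], [110.0, 193.0]] notch [[69.0, 269.0], [103.0, 223.0]]
top base [562. 752. 412. 222.] shoulder [623. 826. 403. 201.] bore [534. 760. 432. 206.] rim [500. 795. 467. 172.] plate [[640.0, 200.0], [710.0, 179.0], [604.0, 213.0]] notch [[551.0, 194.0], [655.0, 162.0]]
```

View pics/c8.png

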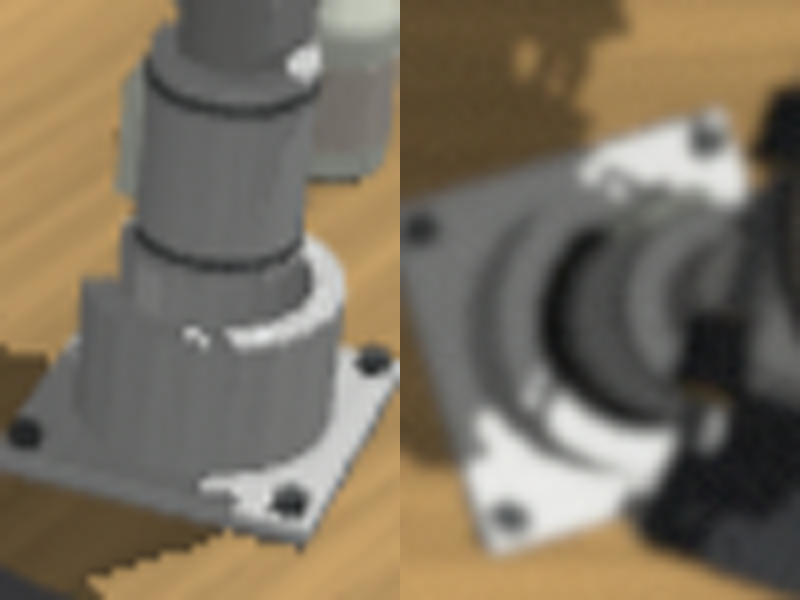

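The final view shows the canister just above the rim, centred to within about 2 mm, with its pale plate top at (660,203) in line with the notch side. I'll make a last small trim, let it settle and hand in.

Emit:
{"method": "drive_tool", "body": {"targets": [{"rotation": [0,0,0],"dp": [0,1.2,0.5],"fingers": 0.3},{"rotation": [0,0,0],"dp": [0,2.4,1],"fingers": 0.3},{"rotation": [0,0,0],"dp": [0,2.4,1],"fingers": 0.3},{"rotation": [0,0,0],"dp": [0,2.4,1],"fingers": 0.3},{"rotation": [0,0,0],"dp": [0,2.4,1],"fingers": 0.3},{"rotation": [0,0,0],"dp": [0,2.4,1],"fingers": 0.3},{"rotation": [0,0,0],"dp": [0,2.4,1],"fingers": 0.3},{"rotation": [0,0,0],"dp": [0,2.4,1],"fingers": 0.3}]}}

```text
clock: 21.88
ee_pos: [0.4767, -0.2464, 0.129]
tool_rot: [-3.142, -0.0, 1.194]
force: [-0.4, 0.4, -3.8]
finger_gap: 0.0394
gripper_force: 25.0
```

```bash
python3 -c "
from h import *
s=monitor.sense();print(s['ee_pos'],s['force'],np.abs(s['joint_velocities']).max(),s['gripper_force'])
print(robot.job_done())"
```

```text
[ 0.47669767 -0.2464324   0.12898811] [-0.3552201   0.42225587 -3.84600683] 0.0018435400986093454 24.981443881988525
the job is handed in; nothing more can be done
None
```

I handed the job in at about 22 s: the canister was turned to face the reader window and stood free for about 1.5 s. It then went over the bins with about 75 mm clearance, and is held still about 11 mm above the rim, centred to an estimated 2–3 mm, with its plate over the notch to an estimated few degrees; the judge returned no verdict.

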